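# Load the tilting inspection plate and hold it at the set angle

## Task

Stand the bronze bushing in the black ring on the tilting inspection plate and let go of it. Then lift the plate by the steel bar at its front until it is parallel with the red set arm beside it, and finish still holding it steady there by the bar, with the bushing in its ring. Do not shift the red arm, and leave the nut, the gear and the dropper bottle where they are.

Things in the scene. Friction and masses are not known exactly. Their poses are not given: they have to be found in the camera images.
- bushing_centre (a point): bronze flanged bushing, the only bronze part: 22 mm high, flange 29 mm across at the bottom, narrower sleeve above; this point is its centre, 11 mm above its underside; z along its axis (upright). 50 g. It starts standing on the bench, flange down.
- nest (a point): centre of the black ring on the plate, at the level of the plate's top surface (59 mm above the bench while the plate is down); x and y lie in the plate, z square to it. The ring is 46 mm inside, 54 mm outside, its rim 5 mm high; it rides on the plate, 85 mm from the hinge line. The bushing stands loosely in it and slides against its rim as the plate tilts.
- bar (a point): middle of the round steel handle bar at the front of the plate: 12 mm thick, 94 mm free length between its two arms, along this frame's y; 200 mm from the hinge line, 55 mm above the bench while the plate is down, with open space below it and a 54 mm gap between it and the plate's front edge. x points from the bar to the hinge along the plate, z square to the plate. The bar can turn between gripping fingers as the plate swings.
- flap_hinge (a point): point on the hinge line of the aluminium plate (plate 124 mm wide, 8 mm thick), midway along it, 55 mm above the bench, at the plate's far side from the robot; y along the hinge line. The stand is fixed to the bench.
- flap (a joint): angle of the plate, rad: 0 lying level (as at the start, on its rest pads), growing as the front bar is lifted up and back, to 1.3 at most. The plate weighs about 0.45 kg and falls back when let go.
- mark (a joint): angle of the red set arm, rad, counted like the plate's: the plate is at the set angle when joint flap equals joint mark. Set somewhere between 0.35 and 0.85; stiff, stays as set.
- mark_tip (a point): end of the red set arm (154 mm long, 8 mm wide), which turns about the plate's own hinge line, beside the plate's right-hand edge (80 mm to the right of the plate's middle), with a steel graduated arc just outside it; this point is 150 mm from the hinge line; x points along the arm to the hinge.
- nut: large hex nut, 30x35x16 mm, loose on the bench near the bushing; a bystander. Origin at its underside.
- gear: small steel gear with a hub, 49 mm across, 19 mm high, loose on the bench near the bushing; a bystander. Origin at its underside.
- oil_dropper: amber dropper bottle, 33 mm across, 102 mm high, loose, to the left of the stand; a bystander. Origin at its underside.
- bushing: the same bushing; origin at the centre of its underside
There are look-alikes about, which are no part of the job. Leave any pink look-alike of the bushing alone.

How it is judged:
On the way, in this order (a step that is already met when the one before it is completed fails the run):
1. the bushing stands in the ring, let go, the plate still down (x of bushing_centre in the frame of nest between -0.012 and 0.012 m and y of bushing_centre in the frame of nest between -0.012 and 0.012 m and z of bushing_centre in the frame of nest between 0.006 and 0.016 m and angle between the z axis of bushing_centre and the z axis of nest, either way round below 0.25 rad and contact force between the fingers and bushing below 0.1 N and value of joint flap below 0.04 rad and linear speed of bushing below 0.02 m/s), for 0.2 s.
2. the plate is lifted to the set angle by the fingers (angle between the x axis of bar and the x axis of mark_tip, either way round below 0.06 rad and contact force between the fingers and flap above 0.5 N and distance between the grasp point and bar below 0.06 m), for 0.1 s.
At the end, for the whole second after the job is handed in: The fingers, within 60 mm of the middle of the bar, hold the plate still within 0.06 rad (about 3.5 degrees) of the red arm; the bushing stands on the plate within 12 mm of the centre of the ring along each plate axis, not touched by the fingers (all of step 2 and x of bushing_centre in the frame of nest between -0.012 and 0.012 m and y of bushing_centre in the frame of nest between -0.012 and 0.012 m and z of bushing_centre in the frame of nest between 0.006 and 0.016 m and angle between the z axis of bushing_centre and the z axis of nest, either way round below 0.25 rad and velocity of joint flap between -0.05 and 0.05 rad/s and contact force between the fingers and bushing below 0.1 N); the arm keeps its last pose, push and grip.
It fails at once if the red set arm was shifted by more than 6 mm at its end (distance of mark_tip from where it was at the start of the episode above 0.006 m).
It fails at once if the nut was moved by more than 30 mm (distance of nut from where it was at the start of the episode above 0.03 m).
It fails at once if the gear was moved by more than 30 mm (distance of gear from where it was at the start of the episode above 0.03 m).
It fails at once if the dropper bottle was moved by more than 30 mm (distance of oil_dropper from where it was at the start of the episode above 0.03 m).
It also fails if it takes over 48 s, if anything falls off the work surface, if the arm or the gripper's body presses on something with over 40 N, if the wrist force passes 120 N, or if a joint passes its speed limit or range.

## Robot

A 7-joint arm with a two-finger parallel gripper is mounted at the origin on a cart in front of the work surface, level with it; the furniture and walls round the work are solid. World frame = base frame: x ahead of the robot, y to its left, z up, the work surface at z = 0. Lengths are in m, angles in rad, forces in N, time in s.
With the tool pointing down it reaches from about 0.35 to 0.9 m from the base axis. Payload 7.2 kg.
Tool frame: the origin (TCP) lies at the very end of the fingers, on their centre line; the grasp point (between the pads) lies 19 mm behind it; z points along the fingers, y is the line along which they close (so a half turn about z gives the same grasp; the last joint's range is limited). The gripper opens to 85 mm and grips with 20 to 120 N. Pads are 22 mm wide; open, the fingers measure 114 mm over their backs; the gripper's body (76 mm by 85 mm) begins 54 mm behind the grasp point. The pads swing forward as they close: fully open they stand 13 mm farther back than shut.
Start: joints at [-1.216, 0.411, -0.013, 1.596, 0.006, 1.134, -0.082], TCP at [0.256, 0.57, 0.201] pointing down, gripper open.
Joint ranges: [-2.95, 2.95], [-0.29, 1.99], [-1.47, 1.44], [0.14, 2.54], [-1.03, 4.17], [0.13, 1.85], [-2.86, 2.86]. Speed limits (rad/s): [2.39, 2.39, 3.01, 3.01, 3.14, 3.14, 3.14].

## Interface

Orientations are given as a unit quaternion [w, x, y, z].
In Python, from rig import get_obs, read_camera, camera_model, job_done gives the robot as it stands.
- The arm moves only by the tool jog_arm, never from a script. Its argument "increments" is a list that holds one entry, the list of rows, each a list of 6 numbers: the shift along the tool's x, y, z scaled (see below), then the turn, a rotation vector about the tool's x, y, z scaled (see below). In form: [[[tx, ty, tz, ax, ay, az], ...]]. A call has exactly 10 rows; each row is the pose to reach, as a shift and turn from the pose commanded when the call began, along the tool's axes at that moment; what a row does not reach only later rows make up. The controller multiplies each number of a shift by 0.1 m and each number of a turn by 30 degrees. A row lasts 1/8 s, in which the tool goes at most 62.5 mm and 10.7 degrees, less where a joint would pass 70% of its speed; a pose out of reach is approached as far as the arm can. A call with a number of a shift or a turn outside -1 to 1 is refused whole. A call with a gripper value outside its range is refused whole. "grip" is the closure in counts, from 0 (fully open) to 255 (shut), set as the call begins (left out, the last holds). The fingers move at their own pace and stop on an object; "grip_force" is the grip in N (left out, the last holds). Time passes only in rows, so rows that repeat a pose let the fingers close, or fill a call up. It gives the time, the measured TCP pose, the force, the opening and the grip force at its end, in the units of the state.
- get_obs(): the state, without advancing time (a new reading comes with each control period).
- read_camera(name): name is "scene" or "top"; returns the picture (384x512x3 uint8, red, green, blue); there is no depth.
- camera_model(name): a dict with "fovy" (degrees; the focal length in pixels is half the picture's height over the tangent of half this angle, whatever the lens; pixels are square), "cx", "cy" (the principal point, pixels), "origin" and "rotation" of the camera in the world. Camera axes: x right, y up, looking along -z (the intrinsics and any distortion apply to the point x, -y, -z); pixel columns grow to the right and rows downward; lengths in m; the calibration is good to about 2 mm. A picture is of the moment at which its call begins. camera_model takes no time and is no camera call.
- job_done(): hands the job in; it is judged then, once.
The state is a dict: "clock": time; "qpos": joint angles; "dq": joint speeds; "effort": joint torques, N m; "tool_pos": TCP position; "tool_rot": TCP orientation; "force": force on the tool from outside, world axes, zero at the start; "ft_torque": the same for the moment, N m; "width": finger opening in m; "grip_force": force on a finger pad.
Only numpy, scipy, OpenCV 4.12 (cv2) and the standard library are available. Lean on these libraries where they do the work, as an engineer would, in place of code of your own. Each camera call takes 0.05 s, during which the arm holds its last target. There are 200 camera calls.

## Working session

There is one attempt and no reset: what is moved stays moved. The work goes in short steps, Python scripts to look and compute and a tool call to move; the robot and the scene stay as the last step left them, time stands still between calls to the robot, and variables do not carry over. Pictures are saved under pics/ and viewed, at most 10 in all, crops included, and the job is handed in when it is done.

Besides the shell and the picture viewer there is one more tool, called as name(argument=value, ...) on one line, values as JSON. jog_arm: Moves the arm, as the interface text tells. Shifts and turns lie within -1 to 1; 1 stands for 0.1 m of shift or 30 degrees of turn. Its arguments: {"type":"object","properties":{"increments":{"type":"array","items":{"type":"array","items":{"type":"array","items":{"type":"number"}}}},"grip":{"type":"number"},"grip_force":{"type":"number"}},"required":["increments"]}

```bash
mkdir -p pics
python3 - <<'E'
from rig import *
import cv2
print(get_obs())
for n in("scene","top"):
    m=camera_model(n);print(n,m)
    cv2.imwrite(f"pics/{n}0.png",cv2.cvtColor(read_camera(n),cv2.COLOR_RGB2BGR))
E
```

```text
{'clock': 0.0, 'qpos': array([-1.21618999,  0.41188093, -0.01275255,  1.59706469,  0.00555906,
        1.13425715, -0.08216672]), 'dq': array([-7.46209273e-04, -2.71646905e-05,  1.07663893e-03,  2.71040827e-05,
        2.70791652e-03, -1.63322605e-03, -1.80809021e-04]), 'effort': array([-6.75771571e-04, -6.00616980e+01,  6.81416653e-01, -2.99430209e+01,
        1.36482590e-02,  1.05596255e-02,  3.24632214e-07]), 'tool_pos': array([0.25623431, 0.56946716, 0.20015623]), 'tool_rot': array([-1.36679985e-04,  2.09793918e-01,  9.77745310e-01, -7.75946450e-04]), 'force': array([-0.43580049, -0.16788667,  0.8529711 ]), 'ft_torque': array([-0.02885504,  0.00777928,  0.00928048]), 'grip_force': 0.0, 'width': 0.08527766966233223}
scene {'fovy': 56.890064369348394, 'cx': 250.8376397317739, 'cy': 191.28061177569185, 'origin': array([-0.15046168,  0.33184322,  0.4025679 ]), 'rotation': array([-0.43672273, -0.28549965,  0.47507879,  0.70856429])}
top {'fovy': 48.13104111258133, 'cx': 253.80301299590047, 'cy': 200.00601281216174, 'origin': array([0.33589067, 0.01425916, 1.08561894]), 'rotation': array([-0.65848147, -0.06796425,  0.07754556,  0.74549963])}
```

View pics/scene0.png

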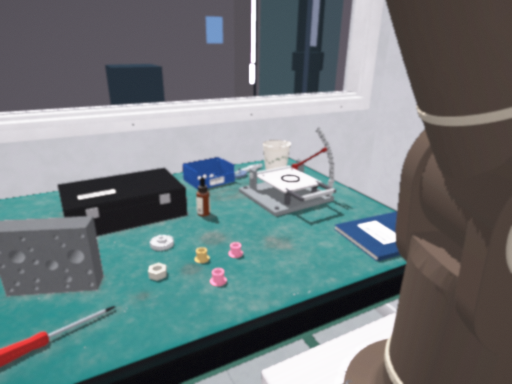

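View pics/top0.png

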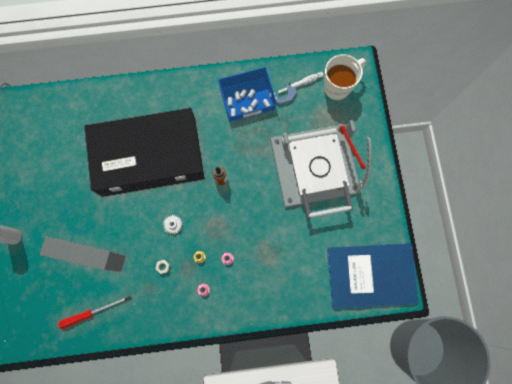

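```bash
cat > h.py <<'E'
from rig import *
import numpy as np, cv2
from scipy.spatial.transform import Rotation as R
q2=lambda q:R.from_quat([q[1],q[2],q[3],q[0]])
class Cam:
    def __init__(s,n):
        m=camera_model(n);s.n=n;s.m=m;s.o=np.array(m["origin"]);s.r=q2(m["rotation"]).as_matrix();s.f=192/np.tan(np.radians(m["fovy"])/2)
    def ray(s,u,v):
        d=s.r@np.array([(u-s.m["cx"])/s.f,-(v-s.m["cy"])/s.f,-1]);return d/np.linalg.norm(d)
    def onz(s,u,v,z):
        d=s.ray(u,v);return s.o+d*(z-s.o[2])/d[2]
    def onplane(s,u,v,p,n):
        d=s.ray(u,v);return s.o+d*(np.dot(p-s.o,n)/np.dot(d,n))
    def proj(s,p):
        c=s.r.T@(np.array(p)-s.o);return np.array([s.m["cx"]-s.f*c[0]/c[2],s.m["cy"]+s.f*c[1]/c[2]])
    def img(s): return cv2.cvtColor(read_camera(s.n),cv2.COLOR_RGB2BGR)
def blobs(im,lo,hi,amin=8):
    m=cv2.inRange(cv2.cvtColor(im,cv2.COLOR_BGR2HSV),lo,hi)
    n,_,st,c=cv2.connectedComponentsWithStats(m)
    return [(st[i,4],st[i,:4].tolist(),c[i].round(1).tolist()) for i in range(1,n) if st[i,4]>=amin]
E
python3 - <<'E'
from h import *
T=Cam("top");S=Cam("scene")
print(T.r.round(2),S.r.round(2),T.proj([0.256,.57,.2]),S.proj([.256,.57,.2]),T.proj([0,0,0]))
t=cv2.imread("pics/top0.png");s=cv2.imread("pics/scene0.png")
for n,im in(("top",t),("scene",s)):
    print(n,"bronze",blobs(im,(15,100,90),(30,255,255)));print("pink",blobs(im,(150,60,120),(175,255,255)));print("red",blobs(im,(0,150,80),(6,255,255)),blobs(im,(175,150,80),(180,255,255)))
print(T.onz(200,257,.011),T.onz(320,167,.064),S.onz(202,256,.011),S.onz(290.5,178.5,.064))
a=cv2.resize(t[110:310,150:400],None,fx=3,fy=3,interpolation=cv2.INTER_CUBIC)
cv2.imwrite("pics/crop1.png",a)
b=cv2.resize(s[120:290,140:350],None,fx=3.5,fy=3.5,interpolation=cv2.INTER_CUBIC)
cv2.imwrite("pics/crop2.png",b)
E
```

```text
[[-0.12  0.97 -0.2 ]
 [-0.99 -0.12  0.03]
 [ 0.    0.21  0.98]] [[-0.46  0.35 -0.82]
 [-0.89 -0.17  0.42]
 [ 0.01  0.92  0.39]] [-25.07472073 367.8436689 ] [-205.239251    288.84038002] [277.48977214 436.54225187]
top bronze [(np.int32(82), [194, 251, 11, 12], [199.2, 256.5])]
pink [(np.int32(85), [222, 253, 11, 12], [227.0, 258.4]), (np.int32(96), [198, 284, 12, 12], [203.2, 289.5])]
red [(np.int32(152), [341, 126, 24, 42], [352.0, 146.1]), (np.int32(259), [58, 310, 34, 19], [74.2, 319.2])] []
scene bronze [(np.int32(117), [197, 249, 11, 13], [201.6, 255.3])]
pink [(np.int32(157), [229, 243, 14, 15], [235.3, 250.2]), (np.int32(214), [210, 269, 16, 17], [217.7, 277.3])]
red [(np.int32(11), [293, 165, 5, 3], [294.9, 165.7]), (np.int32(665), [0, 332, 48, 34], [22.1, 347.6])] []
[0.43220188 0.13612397 0.011     ] [ 0.61069414 -0.18540695  0.064     ] [0.42675196 0.14102086 0.011     ] [ 0.60265294 -0.17870163  0.064     ]
```

View pics/crop1.png

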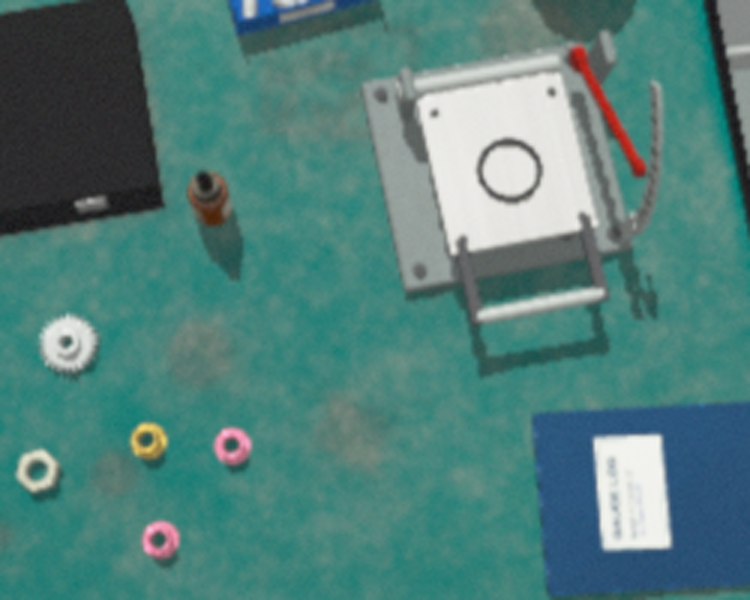

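View pics/crop2.png

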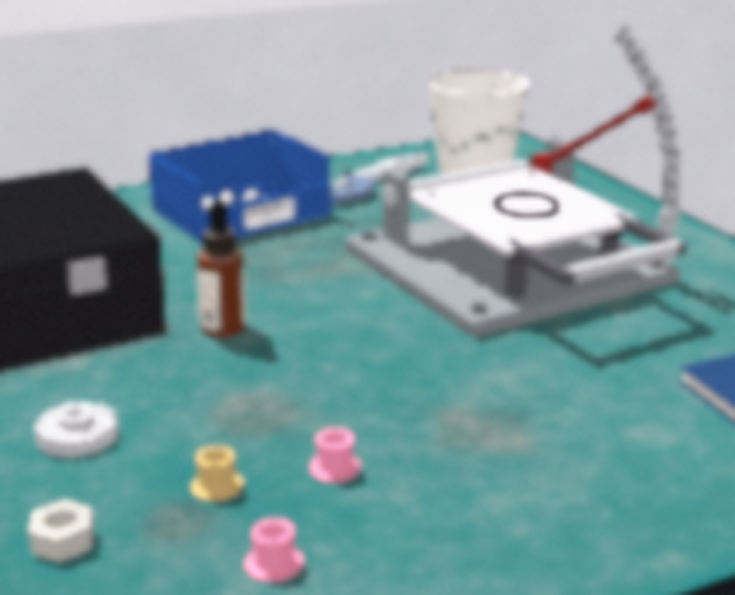

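The bronze bushing at scene (202,255)/top (199,256) is the target. The pink ones at scene (235,250) and (218,277) are the look-alikes. The ring is at top (320,167), and the bar runs from top (309,216) to (352,208). The red arm goes from top (343,127) to tip (363,167), or scene (295,166) to (325,149).

Run:
```python
from h import *
T=Cam("top");S=Cam("scene")
t=cv2.imread("pics/top0.png");s=cv2.imread("pics/scene0.png")
np.set_printoptions(precision=4,suppress=True)
def tri(a,b):
    d1=T.ray(*a);d2=S.ray(*b)
    A=np.c_[d1,-d2];x=np.linalg.lstsq(A,S.o-T.o,rcond=None)[0]
    p,q=T.o+x[0]*d1,S.o+x[1]*d2
    return (p+q)/2,np.linalg.norm(p-q)
def ring(im,x0,y0,x1,y1):
    g=cv2.cvtColor(im[y0:y1,x0:x1],cv2.COLOR_BGR2GRAY);m=(g<140).astype(np.uint8)
    n,l,st,c=cv2.connectedComponentsWithStats(m);print(st.tolist(),c.round(1).tolist())
    i=1+np.argmax(st[1:,4]);return [x0+c[i][0],y0+c[i][1]]
rt=ring(t,306,153,334,181);rs=ring(s,279,170,304,188);print(rt,rs,tri(rt,rs),T.onz(*rt,.064),S.onz(*rs,.064))
L,Rr=T.onz(309.3,216,.055),T.onz(351.7,208,.055)
print("bar top",L,Rr,(L+Rr)/2,np.linalg.norm(L-Rr))
u=(L-Rr)/np.linalg.norm(L-Rr);print("y dir deg",np.degrees(np.arctan2(u[1],u[0])))
print("bar sc",S.onz(140+572/3.5,120+272/3.5,.055),S.onz(140+680/3.5,120+247/3.5,.055))
print("bush",tri([199.2,256.5],[201.6,255.3]))
print("redhinge",tri([342.7,126.7],[294.9,166.3]),"tip",tri([363.3,167.3],[325.1,149.4]))
for n,z,tp,sp in(("bottle",0,0,0),): pass
print("gear",T.onz(173,225,.015),"nut",T.onz(163,267,.012),"pinks",T.onz(227,258.4,.011),T.onz(203.2,289.5,.011))
# plate edges in top view
g=(cv2.cvtColor(t,cv2.COLOR_BGR2GRAY)>205).astype(np.uint8)[120:205,280:360]
n,l,st,c=cv2.connectedComponentsWithStats(g);i=1+np.argmax(st[1:,4])
cn=max(cv2.findContours((l==i).astype(np.uint8),0,1)[0],key=cv2.contourArea)
b=cv2.boxPoints(cv2.minAreaRect(cn))+[280,120]
for p in b: print(p,T.onz(*p,.059))
```

```text
[[0, 0, 28, 28, 675], [3, 3, 22, 22, 109]] [[13.5, 13.5], [13.4, 13.3]]
[[0, 0, 25, 18, 441], [21, 0, 4, 2, 5], [3, 7, 1, 2, 2], [19, 9, 1, 2, 2]] [[11.9, 8.6], [22.8, 0.2], [3.0, 7.5], [19.0, 9.5]]
[np.float64(319.41284403669727), np.float64(166.30275229357798)] [np.float64(301.8), np.float64(170.2)] (array([ 0.5971, -0.1916,  0.0887]), np.float64(0.030151971104987376)) [ 0.6126 -0.1842  0.064 ] [ 0.6463 -0.2459  0.064 ]
bar top [ 0.4941 -0.1422  0.055 ] [ 0.5009 -0.2478  0.055 ] [ 0.4975 -0.195   0.055 ] 0.10587205207742632
y dir deg 93.68425833480684
bar sc [ 0.4962 -0.1477  0.055 ] [ 0.4995 -0.2459  0.055 ]
bush (array([0.4342, 0.1388, 0.0076]), np.float64(0.0009827776768353666))
redhinge (array([ 0.7103, -0.2628,  0.054 ]), np.float64(0.004133612791705423)) tip (array([ 0.5772, -0.2678,  0.1416]), np.float64(0.0007263962458582458))
gear [0.5198 0.1952 0.015 ] nut [0.419  0.2291 0.012 ] pinks [0.4205 0.0699 0.011 ] [0.3525 0.1361 0.011 ]
[288.5277 142.4563] [ 0.685  -0.1179  0.059 ]
[336.4515 131.6734] [ 0.6984 -0.2419  0.059 ]
[348.3052 184.3563] [ 0.5596 -0.2486  0.059 ]
[300.3813 195.1392] [ 0.5473 -0.1277  0.059 ]
```

```bash
cat >> h.py <<'E'
YAW=4.8
def target(pitch=0):  # tool z down, tool y along plate x (yaw), optional pitch about tool x
    c,s=np.cos(np.radians(YAW)),np.sin(np.radians(YAW))
    return R.from_matrix(np.c_[[-s,c,0],[c,s,0],[0,0,-1]])*R.from_euler("x",pitch,degrees=True)
def plan(p,rot=None,n=8):
    o=get_obs();x=np.array(o["tool_pos"]);r=q2(o["tool_rot"]);rot=rot or target()
    print("t",o["clock"],"tcp",x.round(4),"w",round(o["width"],4),"F",np.round(o["force"],2))
    for k in range(n):
        d=r.inv().apply(np.array(p)-x)/.1;a=(r.inv()*rot).as_rotvec(degrees=True)/30
        if max(abs(d).max(),abs(a).max())<.004:break
        d/=max(1,abs(d).max());a/=max(1,abs(a).max())
        print(np.round(d,3).tolist(),np.round(a,3).tolist())
        x=x+r.apply(d*.1);r=r*R.from_rotvec(a*30,degrees=True)
E
python3 -c "
from h import *
plan([.433,.138,.12])"
```

```text
t 0.1 tcp [0.2563 0.5695 0.2002] w 0.0853 F [-0.36  0.37 -1.15]
[-1.0, -0.949, 0.239] [-0.001, 0.001, 1.0]
[-1.0, -0.24, 0.177] [-0.001, 0.001, 1.0]
[-1.0, 0.296, 0.179] [-0.0, 0.0, 0.033]
[-1.0, 0.315, 0.18] [-0.0, -0.0, 0.0]
[-0.157, 0.049, 0.028] [0.0, -0.0, 0.0]
```

jog_arm(increments=[[[-0.1,-0.095,0,0,0,0.1],[-0.2,-0.19,0,0,0,0.2],[-0.3,-0.285,0,0,0,0.3],[-0.4,-0.38,0,0,0,0.4],[-0.5,-0.475,0,0,0,0.5],[-0.6,-0.57,0,0,0,0.6],[-0.7,-0.665,0,0,0,0.7],[-0.8,-0.76,0,0,0,0.8],[-0.9,-0.855,0,0,0,0.9],[-1,-0.95,0,0,0,1]]], grip=75)

```text
clock: 1.35
tool_pos: [0.309, 0.4415, 0.201]
tool_rot: [0.0, 0.457, 0.889, 0.0]
force: [-0.1, -0.9, -0.3]
width: 0.0601
grip_force: 0.0
```

jog_arm(increments=[[[-0.1,-0.024,0.02,0,0,0.1],[-0.2,-0.048,0.04,0,0,0.2],[-0.3,-0.072,0.06,0,0,0.3],[-0.4,-0.096,0.08,0,0,0.4],[-0.5,-0.12,0.1,0,0,0.5],[-0.6,-0.144,0.12,0,0,0.6],[-0.7,-0.168,0.14,0,0,0.7],[-0.8,-0.192,0.16,0,0,0.8],[-0.9,-0.216,0.18,0,0,0.9],[-1,-0.24,0.2,0,0,1]]])

```text
clock: 2.6
tool_pos: [0.3479, 0.3465, 0.1809]
tool_rot: [-0.0, 0.672, 0.741, 0.0]
force: [0.8, -0.3, 0.5]
width: 0.0601
grip_force: 0.0
```

jog_arm(increments=[[[-0.1,0.03,0.02,0,0,0],[-0.2,0.06,0.04,0,0,0],[-0.3,0.09,0.06,0,0,0],[-0.4,0.12,0.08,0,0,0],[-0.5,0.15,0.1,0,0,0],[-0.6,0.18,0.12,0,0,0],[-0.7,0.21,0.14,0,0,0],[-0.8,0.24,0.16,0,0,0],[-0.9,0.27,0.18,0,0,0],[-1,0.3,0.2,0,0,0]]])

```text
clock: 3.85
tool_pos: [0.3878, 0.25, 0.1609]
tool_rot: [-0.0, 0.671, 0.742, 0.0]
force: [0.5, 1.5, -0.7]
width: 0.0602
grip_force: 0.0
```

jog_arm(increments=[[[-0.1,0.03,0.02,0,0,0],[-0.2,0.06,0.04,0,0,0],[-0.3,0.09,0.06,0,0,0],[-0.4,0.12,0.08,0,0,0],[-0.5,0.15,0.1,0,0,0],[-0.6,0.18,0.12,0,0,0],[-0.7,0.21,0.14,0,0,0],[-0.8,0.24,0.16,0,0,0],[-0.9,0.27,0.18,0,0,0],[-1,0.3,0.2,0,0,0]]])

```text
clock: 5.1
tool_pos: [0.4278, 0.1535, 0.1409]
tool_rot: [-0.0, 0.671, 0.742, 0.0]
force: [-0.1, -0.2, -0.2]
width: 0.0601
grip_force: 0.0
```

```bash
python3 -c "
from h import *
plan([.433,.138,.06])
for n in('top','scene'):
    im=Cam(n).img();print(n,blobs(im,(15,100,90),(30,255,255)))
    if n=='scene':cv2.imwrite('pics/s2.png',cv2.resize(im[150:330,120:360],None,fx=3,fy=3))
"
```

```text
t 5.1 tcp [0.4278 0.1535 0.1409] w 0.0601 F [-0.14 -0.2  -0.18]
[-0.16, 0.037, 0.809] [0.0, -0.0, 0.032]
top [(np.int32(82), [194, 251, 11, 12], [199.2, 256.5])]
scene [(np.int32(113), [197, 249, 11, 13], [201.7, 255.4])]
```

View pics/s2.png

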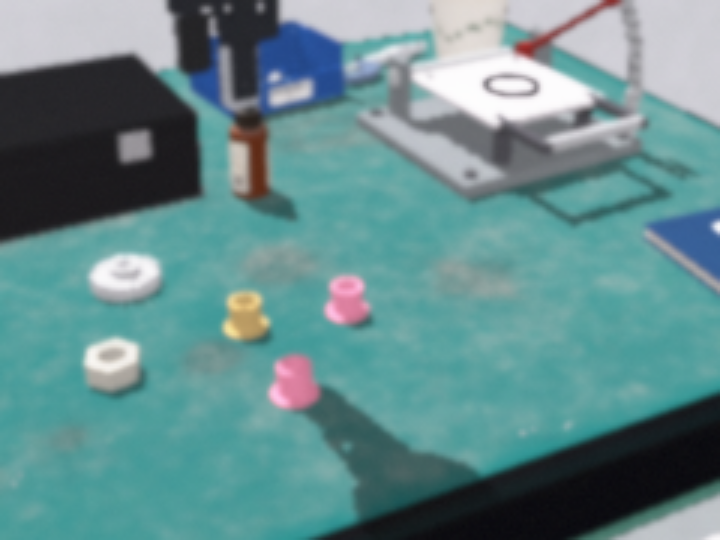

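The bushing is at crop (246,315), with the open gripper hanging behind it in the frame. Next I descend over it.

jog_arm(increments=[[[-0.03,0.01,0.1,0,0,0.03],[-0.06,0.02,0.2,0,0,0.03],[-0.09,0.03,0.3,0,0,0.03],[-0.12,0.04,0.4,0,0,0.03],[-0.16,0.04,0.5,0,0,0.03],[-0.16,0.04,0.6,0,0,0.03],[-0.16,0.04,0.7,0,0,0.03],[-0.16,0.04,0.8,0,0,0.03],[-0.16,0.04,0.9,0,0,0.03],[-0.16,0.04,1,0,0,0.03]]])

```text
clock: 6.45
tool_pos: [0.4331, 0.1388, 0.0403]
tool_rot: [0.0, 0.676, 0.737, 0.0]
force: [1.1, 1.1, -0.2]
width: 0.0602
grip_force: 0.0
```

```bash
python3 -c "
from h import *
plan([.433,.138,.007])
S=Cam('scene');print(S.proj(get_obs()['tool_pos']),S.proj([.433,.138,.011]))
im=S.img();cv2.imwrite('pics/s3.png',cv2.resize(im[190:300,130:270],None,fx=5,fy=5))
"
```

```text
t 6.45 tcp [0.4331 0.1388 0.0403] w 0.0602 F [ 1.05  1.09 -0.24]
[-0.007, -0.002, 0.333] [0.0, -0.0, 0.003]
[201.35434069 241.45752313] [202.36120547 254.08378578]
```

View pics/s3.png

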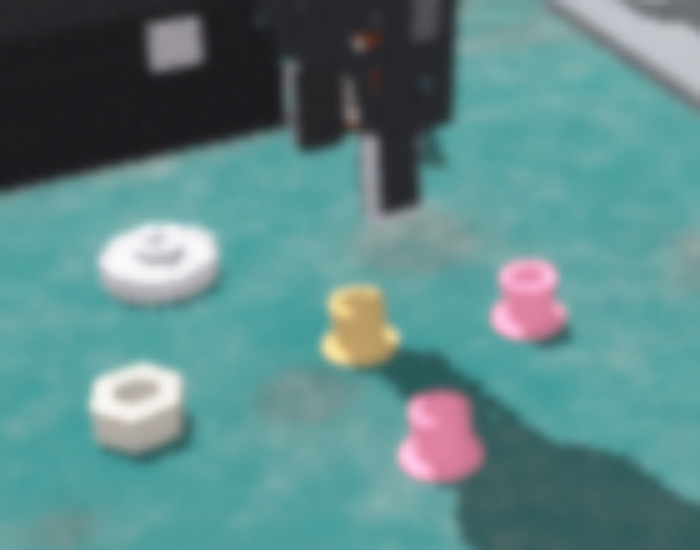

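```bash
python3 -c "
from h import *
S=Cam('scene');T=Cam('top')
for dx in(-.037,.037):
  for z in(.04,.05,.06): print(dx,z,S.proj([.433+dx,.1388+dx*.08,z]))
print(S.proj([.433,.138,0]))
"
```

```text
-0.037 0.04 [209.50883498 250.35171388]
-0.037 0.05 [209.32496763 245.78973983]
-0.037 0.06 [209.13896171 241.17470527]
0.037 0.04 [193.8509703  233.61219033]
0.037 0.05 [193.59857424 229.32700495]
0.037 0.06 [193.3434792  224.99599641]
[202.59206473 258.73840101]
```

```bash
python3 -c "
from h import *
S=Cam('scene');T=Cam('top')
print('s2 pred',[S.proj([.4278-.037,.1535-.003,z]).round(1) for z in(.141,.15,.16,.18)])
o=get_obs();print('tip top',[T.proj([.433+d,.1388,.05]).round(1) for d in(-.045,-.03,.03,.045)],T.proj([.433,.138,.12]))
im=T.img();cv2.imwrite('pics/t3.png',cv2.resize(im[200:300,140:260],None,fx=6,fy=6,interpolation=cv2.INTER_CUBIC))
"
```

```text
s2 pred [array([200.7, 204.3]), array([200.5, 199.6]), array([200.2, 194.4]), array([199.7, 183.6])]
tip top [array([198.7, 274.5]), array([198.1, 268.1]), array([195.7, 243.2]), array([195.1, 237. ])] [193.19948637 253.0748473 ]
```

View pics/t3.png

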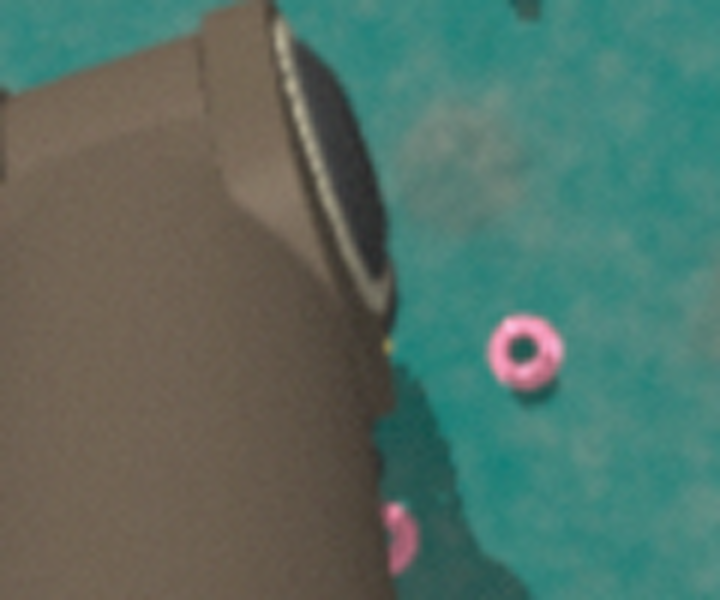

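jog_arm(increments=[[[0,0,0.05,0,0,0],[0,0,0.1,0,0,0],[0,0,0.15,0,0,0],[0,0,0.2,0,0,0],[0,0,0.25,0,0,0],[0,0,0.28,0,0,0],[0,0,0.28,0,0,0],[0,0,0.28,0,0,0],[0,0,0.28,0,0,0],[0,0,0.28,0,0,0]]])

```text
clock: 7.8
tool_pos: [0.4332, 0.1387, 0.0131]
tool_rot: [0.0, 0.676, 0.737, 0.0]
force: [0.5, 0.3, -0.4]
width: 0.0602
grip_force: 0.0
```

```bash
python3 -c "
from h import *
plan([.433,.138,.007])
S=Cam('scene')
for dx in(-.037,.037): print(dx,[S.proj([.433+dx,.1388+dx*.08,z]).round(0) for z in (.012,.022)])
im=S.img();cv2.imwrite('pics/s4.png',cv2.resize(im[190:300,130:270],None,fx=5,fy=5))
"
```

```text
t 7.8 tcp [0.4332 0.1387 0.0131] w 0.0602 F [ 0.52  0.31 -0.38]
[-0.007, -0.002, 0.061] [0.0, -0.0, 0.002]
-0.037 [array([210., 263.]), array([210., 258.])]
0.037 [array([195., 245.]), array([194., 241.])]
```

View pics/s4.png

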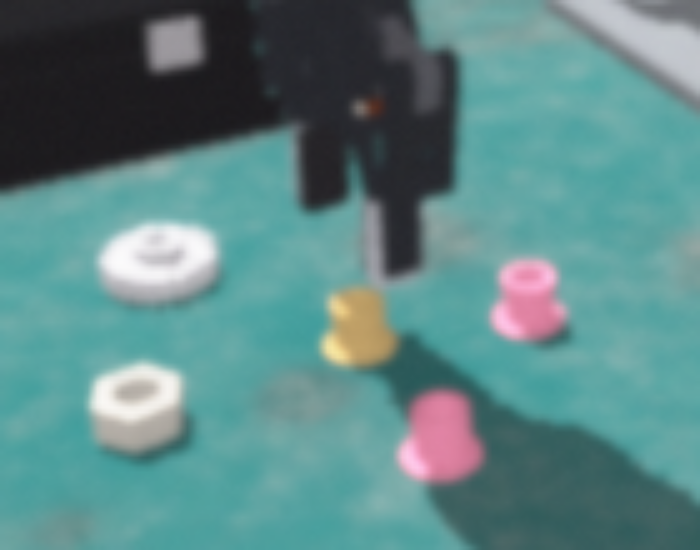

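jog_arm(increments=[[[-0.005,0,0.01,0,0,0],[-0.005,0,0.03,0,0,0],[-0.005,0,0.06,0,0,0],[-0.005,0,0.06,0,0,0],[-0.005,0,0.06,0,0,0],[-0.005,0,0.06,0,0,0],[-0.005,0,0.06,0,0,0],[-0.005,0,0.06,0,0,0],[-0.005,0,0.06,0,0,0],[-0.005,0,0.06,0,0,0]]], grip=135)

```text
clock: 9.1
tool_pos: [0.4331, 0.1382, 0.007]
tool_rot: [-0.0, 0.676, 0.737, 0.0]
force: [0.1, 1.4, -0.4]
width: 0.0406
grip_force: 0.0
```

```bash
python3 -c "
from h import *
plan([.433,.138,.007])
S=Cam('scene')
w=get_obs()['width']
for dx in(-.007-w/2,.007+w/2): print(dx,[S.proj([.433+dx,.138+dx*.08,z]).round(0) for z in (.007,.017)])
im=S.img();cv2.imwrite('pics/s5.png',cv2.resize(im[190:300,130:270],None,fx=5,fy=5))
"
```

```text
t 9.1 tcp [0.4331 0.1382 0.007 ] w 0.0406 F [ 0.15  1.43 -0.38]
-0.027275576421446988 [array([208., 262.]), array([208., 258.])]
0.027275576421446988 [array([197., 249.]), array([197., 245.])]
```

View pics/s5.png

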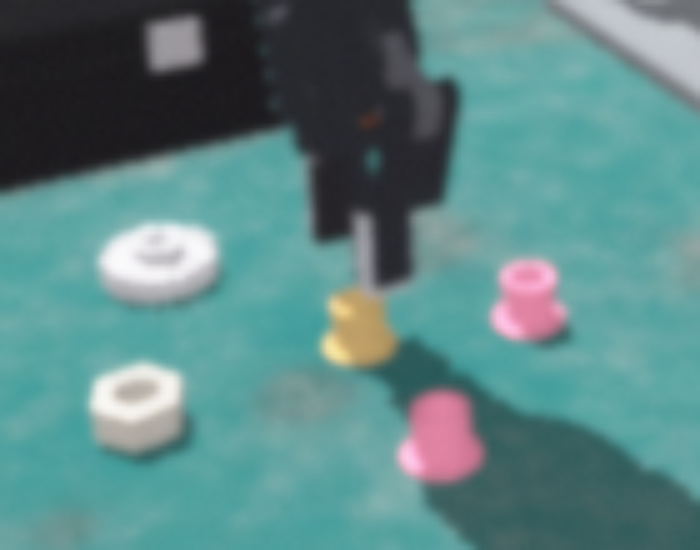

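```bash
python3 -c "
from h import *
S=Cam('scene');T=Cam('top')
print('shadow start',S.onz(210,258,0),'tip alternatives',[S.onz(208,247,z).round(3) for z in(.0,.012,.02,.03,.04)])
print('far',[S.onz(196,238,z).round(3) for z in(.0,.012,.02,.03,.04)])
# bottle
b=T.onz(150+212/3,110+222/3,0);s=T.onz(150+238/3,110+277/3,0);print('bottle base',b,'shadowend',s)
print('bushing',S.onz(202.4,259,0),T.onz(199.2,256.5,.011))
o=get_obs();print(o['tool_rot'],o['qpos'].round(3),o['effort'].round(1))
"
```

```text
shadow start [0.42890798 0.12364614 0.        ] tip alternatives [array([0.47 , 0.112, 0.   ]), array([0.452, 0.119, 0.012]), array([0.439, 0.123, 0.02 ]), array([0.424, 0.129, 0.03 ]), array([0.408, 0.134, 0.04 ])]
far [array([0.517, 0.123, 0.   ]), array([0.498, 0.129, 0.012]), array([0.484, 0.133, 0.02 ]), array([0.468, 0.138, 0.03 ]), array([0.451, 0.144, 0.04 ])]
bottle base [0.61439827 0.0655411  0.        ] shadowend [0.56326963 0.04862735 0.        ]
bushing [0.43228186 0.1386692  0.        ] [0.43367714 0.13797555 0.011     ]
[-1.36509948e-05  6.76380598e-01  7.36552297e-01  1.66004926e-05] [-0.667  0.426  0.309  2.191 -0.241  0.555 -0.094] [ -0.  -45.9   4.2 -16.9   0.    0.   -0. ]
```

jog_arm(increments=[[[0,0,0,0,0,0],[0,0,0,0,0,0],[0,0,0,0,0,0],[0,0,0,0,0,0],[0,0,0,0,0,0],[0,0,0,0,0,0],[0,0,0,0,0,0],[0,0,0,0,0,0],[0,0,0,0,0,0],[0,0,0,0,0,0]]], grip=255, grip_force=30)

```text
clock: 10.4
tool_pos: [0.4331, 0.1382, 0.007]
tool_rot: [0.0, 0.676, 0.737, 0.0]
force: [0.8, -0.2, -0.2]
width: 0.0
grip_force: 0.0
```

```bash
python3 -c "
from h import *
S=Cam('scene');im=S.img();cv2.imwrite('pics/s6.png',im)
print(blobs(im,(15,100,90),(30,255,255)))
v=im.max(2)
for c in range(190,224,2):
    r=[k for k in range(190,290) if v[k,c]<75]; print(c,(min(r),max(r)) if r else None,end=' ')
print(S.proj([.4331,.1382,.007]),[S.proj([.4331,.1382,z]).round(0) for z in(.03,.035,.04)])
"
```

```text
[(np.int32(113), [197, 249, 11, 13], [201.7, 255.3])]
190 (190, 217) 192 (190, 218) 194 (190, 223) 196 (190, 225) 198 (190, 227) 200 (190, 229) 202 (190, 241) 204 (190, 241) 206 (190, 240) 208 (190, 227) 210 (190, 226) 212 (196, 226) 214 (218, 223) 216 (211, 221) 218 (211, 216) 220 None 222 None [202.33411519 255.78237424] [array([202., 246.]), array([202., 244.]), array([202., 242.])]
```

jog_arm(increments=[[[0,0,0.01,0,0,0],[0,0,0.02,0,0,0],[0,0,0.03,0,0,0],[0,0,0.04,0,0,0],[0,0,0.05,0,0,0],[0,0,0.06,0,0,0],[0,0,0.07,0,0,0],[0,0,0.08,0,0,0],[0,0,0.09,0,0,0],[0,0,0.09,0,0,0]]])

```text
clock: 11.7
tool_pos: [0.4331, 0.1382, -0.0021]
tool_rot: [-0.0, 0.676, 0.737, -0.0]
force: [-0.1, -0.3, 0.4]
width: 0.0001
grip_force: 0.0
```

```bash
python3 -c "
from h import *
S=Cam('scene');im=S.img();cv2.imwrite('pics/s7.png',im)
o=get_obs();print(o['force'],o['tool_pos'])
a=cv2.imread('pics/s6.png')[190:290,130:270];b=im[190:290,130:270]
cv2.imwrite('pics/s67.png',cv2.resize(np.hstack([a,b]),None,fx=2.85,fy=2.85,interpolation=cv2.INTER_CUBIC))
T=Cam('top');t=T.img();cv2.imwrite('pics/t7.png',t)
"
```

```text
[-0.73608823  0.67981508 -0.69524271] [ 0.43308486  0.13815053 -0.00205011]
```

jog_arm(increments=[[[0,0,0,0,0,0],[0,0,0,0,0,0],[0,0,0,0,0,0],[0,0,0.03,0,0,0],[0,0,0.06,0,0,0],[0,0,0.09,0,0,0],[0,0,0.12,0,0,0],[0,0,0.15,0,0,0],[0,0,0.18,0,0,0],[0,0,0.18,0,0,0]]], grip=75)

```text
clock: 13.05
tool_pos: [0.433, 0.1381, -0.0203]
tool_rot: [-0.0, 0.676, 0.737, -0.0]
force: [0.1, -0.2, -0.8]
width: 0.0603
grip_force: 0.0
```

```bash
python3 -c "
from h import *
S=Cam('scene');im=S.img();cv2.imwrite('pics/s8.png',im)
o=get_obs();print(o['force'],o['tool_pos'])
print(blobs(im,(15,100,90),(30,255,255)))
v=im.max(2)
for c in range(186,220,2):
    r=[k for k in range(190,290) if v[k,c]<75]; print(c,(min(r),max(r)) if r else None,end=' ')
a=cv2.imread('pics/s6.png')[190:290,140:260]
cv2.imwrite('pics/s68.png',cv2.resize(np.hstack([a,im[190:290,140:260]]),None,fx=3.3,fy=3.3,interpolation=cv2.INTER_CUBIC))
"
```

```text
[ 1.00201507 -0.40247982  0.68550008] [ 0.43302949  0.1381032  -0.02013975]
[(np.int32(72), [197, 249, 7, 13], [199.8, 255.1])]
186 (190, 221) 188 (190, 226) 190 (190, 228) 192 (190, 244) 194 (190, 245) 196 (190, 244) 198 (190, 244) 200 (190, 240) 202 (190, 236) 204 (190, 244) 206 (190, 245) 208 (190, 257) 210 (190, 258) 212 (190, 258) 214 (190, 256) 216 (190, 244) 218 (190, 243)
```

View pics/s68.png

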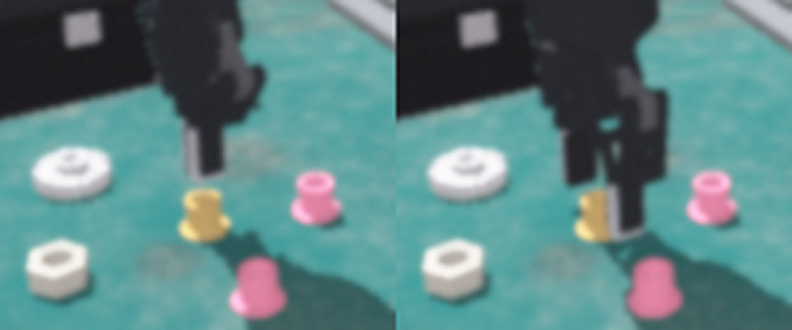

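The near finger is in front of the bushing and the far finger behind it, so they straddle it. The real fingertips sit about 37 mm above the reported TCP. I'll go a little lower and close.

jog_arm(increments=[[[0,0,0.02,0,0,0],[0,0,0.05,0,0,0],[0,0,0.07,0,0,0],[0,0,0.07,0,0,0],[0,0,0.07,0,0,0],[0,0,0.07,0,0,0],[0,0,0.07,0,0,0],[0,0,0.07,0,0,0],[0,0,0.07,0,0,0],[0,0,0.07,0,0,0]]])

```text
clock: 14.35
tool_pos: [0.4331, 0.1382, -0.027]
tool_rot: [-0.0, 0.676, 0.737, 0.0]
force: [-0.1, -0.7, -0.5]
width: 0.0601
grip_force: 0.0
```

jog_arm(increments=[[[0,0,0,0,0,0],[0,0,0,0,0,0],[0,0,0,0,0,0],[0,0,0,0,0,0],[0,0,0,0,0,0],[0,0,0,0,0,0],[0,0,0,0,0,0],[0,0,-0.05,0,0,0],[0,0,-0.15,0,0,0],[0,0,-0.25,0,0,0]]], grip=255, grip_force=30)

```text
clock: 15.6
tool_pos: [0.4332, 0.1382, -0.0013]
tool_rot: [0.0, 0.676, 0.737, 0.0]
force: [0.2, 0.9, -0.4]
width: 0.0248
grip_force: 29.0
```

```bash
python3 -c "
from h import *
plan([.612,-.185,.065])
S=Cam('scene');im=S.img();print(blobs(im,(15,100,90),(30,255,255)),S.proj([.433,.138,.0367]))
"
```

```text
t 15.6 tcp [ 0.4332  0.1382 -0.0013] w 0.0248 F [ 0.17  0.91 -0.44]
[-1.0, 0.447, -0.197] [0.0, -0.0, 0.002]
[-1.0, 0.448, -0.197] [-0.0, -0.0, -0.0]
[-1.0, 0.448, -0.197] [0.0, -0.0, -0.0]
[-0.37, 0.166, -0.073] [0.0, 0.0, -0.0]
[(np.int32(32), [196, 237, 3, 14], [197.1, 243.4])] [201.8109526  242.98951406]
```

jog_arm(increments=[[[0,0,-0.2,0,0,0],[-0.1,0.045,-0.4,0,0,0],[-0.22,0.1,-0.6,0,0,0],[-0.33,0.15,-0.66,0,0,0],[-0.44,0.2,-0.66,0,0,0],[-0.55,0.25,-0.66,0,0,0],[-0.66,0.3,-0.66,0,0,0],[-0.77,0.35,-0.66,0,0,0],[-0.88,0.4,-0.66,0,0,0],[-1,0.45,-0.66,0,0,0]]])

```text
clock: 16.9
tool_pos: [0.4868, 0.0417, 0.0639]
tool_rot: [-0.0, 0.676, 0.737, -0.0]
force: [0.5, 0.3, 0.1]
width: 0.0248
grip_force: 29.0
```

jog_arm(increments=[[[-0.1,0.045,0,0,0,0],[-0.2,0.09,0,0,0,0],[-0.3,0.135,0,0,0,0],[-0.4,0.18,0,0,0,0],[-0.5,0.225,0,0,0,0],[-0.6,0.27,0,0,0,0],[-0.7,0.315,0,0,0,0],[-0.8,0.36,0,0,0,0],[-0.9,0.405,0,0,0,0],[-1,0.45,0,0,0,0]]])

```text
clock: 18.15
tool_pos: [0.5401, -0.0541, 0.064]
tool_rot: [-0.0, 0.676, 0.737, -0.0]
force: [0.1, -0.7, -0.3]
width: 0.0248
grip_force: 29.0
```

jog_arm(increments=[[[-0.1,0.045,0,0,0,0],[-0.2,0.09,0,0,0,0],[-0.3,0.135,0,0,0,0],[-0.4,0.18,0,0,0,0],[-0.5,0.225,0,0,0,0],[-0.6,0.27,0,0,0,0],[-0.7,0.315,0,0,0,0],[-0.8,0.36,0,0,0,0],[-0.9,0.405,0,0,0,0],[-1,0.45,0,0,0,0]]])

```text
clock: 19.4
tool_pos: [0.5935, -0.1499, 0.064]
tool_rot: [0.0, 0.676, 0.737, 0.0]
force: [0.1, 0.2, -0.6]
width: 0.0248
grip_force: 29.0
```

```bash
python3 -c "
from h import *
plan([.612,-.185,.055])
S=Cam('scene');im=S.img();p=get_obs()['tool_pos'];print(blobs(im,(15,100,90),(30,255,255),4),S.proj(p+[0,0,.038]))
T=Cam('top');im=T.img();print(blobs(im,(15,100,90),(30,255,255),4),T.proj(p+[0,0,.038]))
cv2.imwrite('pics/t9.png',im)
"
```

```text
t 19.4 tcp [ 0.5935 -0.1499  0.064 ] w 0.0248 F [ 0.08  0.17 -0.58]
[-0.366, 0.154, 0.09] [0.0, -0.0, 0.003]
[(np.int32(26), [280, 163, 3, 9], [281.0, 167.2])] [284.38174671 167.52313998]
[(np.int32(9), [338, 72, 7, 3], [341.1, 72.9]), (np.int32(6), [333, 75, 5, 4], [335.3, 76.3]), (np.int32(5), [344, 76, 3, 3], [345.0, 76.6]), (np.int32(6), [350, 76, 3, 3], [351.2, 76.8]), (np.int32(6), [351, 80, 2, 4], [351.3, 81.3])] [309.43200997 170.9179486 ]
```

jog_arm(increments=[[[-0.09,0.04,0,0,0,0],[-0.18,0.08,0,0,0,0],[-0.28,0.12,0,0,0,0],[-0.37,0.155,0,0,0,0],[-0.37,0.155,0,0,0,0],[-0.37,0.155,0.05,0,0,0],[-0.37,0.155,0.1,0,0,0],[-0.37,0.155,0.15,0,0,0],[-0.37,0.155,0.18,0,0,0],[-0.37,0.155,0.18,0,0,0]]])

```text
clock: 20.75
tool_pos: [0.6115, -0.1847, 0.0456]
tool_rot: [-0.0, 0.676, 0.737, -0.0]
force: [-0.6, 0.1, -0.1]
width: 0.025
grip_force: 29.0
```

```bash
python3 -c "
from h import *
plan([.612,-.185,.034])
S=Cam('scene');im=S.img();p=get_obs()['tool_pos'];print(blobs(im,(15,100,90),(30,255,255),4),S.proj(p+[0,0,.038]),S.proj(p+[0,0,.027]))
a=cv2.imread('pics/scene0.png')
print('ring rows/cols initial dark on plate')
g=cv2.cvtColor(a,cv2.COLOR_BGR2GRAY)[170:188,276:306]
e=g.astype(int); 
for r in e: print(*r)
"
```

```text
t 20.75 tcp [ 0.6115 -0.1847  0.0456] w 0.025 F [-0.58  0.15 -0.11]
[-0.003, 0.005, 0.116] [-0.001, -0.0, 0.003]
[(np.int32(27), [287, 166, 4, 9], [288.1, 169.7])] [290.9532955  170.26924344] [290.7363853  174.06658567]
ring rows/cols initial dark on plate
220 224 229 233 236 239 241 244 247 248 249 250 250 250 246 238 237 242 243 237 222 198 172 148 131 121 117 123 131 138
239 242 246 248 249 249 250 250 251 251 251 251 251 251 250 248 248 249 250 249 246 240 228 204 178 158 141 133 134 137
249 250 250 251 251 251 251 251 251 251 250 250 250 250 250 250 250 250 251 251 250 249 247 241 231 220 198 171 155 147
251 251 251 251 251 251 251 250 249 247 243 241 240 240 240 243 245 246 248 249 250 251 250 250 249 247 240 227 206 182
251 251 251 251 251 249 245 239 234 225 207 195 190 189 195 204 212 220 230 237 243 248 250 251 251 251 249 247 241 230
251 251 251 250 248 238 215 186 175 169 162 154 148 146 148 156 160 165 174 186 207 229 240 248 250 251 251 251 250 248
251 251 251 249 237 197 149 147 178 200 209 209 208 207 206 207 206 203 196 176 161 170 196 233 247 251 251 251 251 251
251
[... 616 characters left out ...]
 251 250 248 245 238 227 213 205 203 204 202 204 203 204 205 210 223 237 246 250 251 251 251 251 251
252 252 252 252 252 252 252 251 251 250 249 247 245 245 244 244 244 244 244 245 245 247 249 250 251 251 251 251 251 251
251 252 252 252 252 252 252 252 252 252 251 251 251 251 251 251 251 250 250 250 251 251 251 251 251 251 251 251 251 250
248 250 251 252 252 252 252 252 251 251 251 251 252 252 251 251 251 251 251 251 251 251 251 250 250 250 249 248 246 245
233 243 249 250 251 252 252 251 251 250 249 250 251 251 251 251 251 251 251 250 250 250 249 247 245 243 241 236 230 225
196 219 235 244 249 251 251 251 249 241 236 241 247 250 251 251 250 250 249 247 245 242 240 234 228 220 213 205 195 192
```

jog_arm(increments=[[[0,0,0.03,0,0,0],[0,0,0.06,0,0,0],[0,0,0.09,0,0,0],[0,0,0.115,0,0,0],[0,0,0.12,0,0,0],[0,0,0.12,0,0,0],[0,0,0.12,0,0,0],[0,0,0.12,0,0,0],[0,0,0.12,0,0,0],[0,0,0.12,0,0,0]]])

```text
clock: 22.05
tool_pos: [0.6118, -0.1848, 0.034]
tool_rot: [0.0, 0.676, 0.737, 0.0]
force: [0.3, -0.4, -1.0]
width: 0.0247
grip_force: 29.0
```

```bash
python3 -c "
from h import *
plan([.612,-.185,.034])
S=Cam('scene');im=S.img();p=get_obs()['tool_pos'];print(blobs(im,(15,100,90),(30,255,255),4),S.proj(p+[0,0,.038]),S.proj(p+[0,0,.027]))
"
```

```text
t 22.05 tcp [ 0.6118 -0.1848  0.034 ] w 0.0247 F [ 0.26 -0.36 -1.03]
[(np.int32(32), [287, 170, 4, 11], [288.1, 174.8])] [290.71174789 174.38289108] [290.49691151 178.14442809]
```

jog_arm(increments=[[[0,0,0.015,0,0,0],[0,0,0.015,0,0,0],[0,0,0.015,0,0,0],[0,0,0.015,0,0,0],[0,0,0.015,0,0,0],[0,0,0.015,0,0,0],[0,0,0.015,0,0,0],[0,0,0.015,0,0,0],[0,0,0.015,0,0,0],[0,0,0.015,0,0,0]]])

```text
clock: 23.35
tool_pos: [0.6117, -0.1848, 0.0325]
tool_rot: [-0.0, 0.676, 0.737, 0.0]
force: [0.2, -0.1, -0.7]
width: 0.0247
grip_force: 29.0
```

jog_arm(increments=[[[0,0,0,0,0,0],[0,0,0,0,0,0],[0,0,0,0,0,0],[0,0,-0.05,0,0,0],[0,0,-0.15,0,0,0],[0,0,-0.25,0,0,0],[0,0,-0.35,0,0,0],[0,0,-0.45,0,0,0],[0,0,-0.55,0,0,0],[0,0,-0.6,0,0,0]]], grip=135)

```text
clock: 24.6
tool_pos: [0.612, -0.1849, 0.0934]
tool_rot: [0.0, 0.676, 0.737, 0.0]
force: [0.4, 0.2, -0.3]
width: 0.0403
grip_force: 0.0
```

```bash
python3 -c "
from h import *
S=Cam('scene');im=S.img();p=get_obs()['tool_pos'];print(p,blobs(im,(15,100,90),(30,255,255),4))
a=cv2.imread('pics/scene0.png')
for x,y in((.612,-.185),(.612,-.177),(.604,-.185)):print(S.proj([x,y,.070]))
print('ring center',S.proj([.612,-.185,.059]))
from h import plan
plan([.4975,-.195,.08])
cv2.imwrite('pics/s10.png',cv2.resize(im[130:220,230:350],None,fx=6,fy=6,interpolation=cv2.INTER_CUBIC))
"
```

```text
[ 0.61219462 -0.18492613  0.09368231] [(np.int32(48), [287, 172, 7, 9], [289.9, 176.6])]
[290.68733144 175.01884054]
[288.22150429 175.45112256]
[292.29549881 175.92917865]
ring center [290.47284382 178.7733658 ]
t 24.65 tcp [ 0.6122 -0.1849  0.0937] w 0.0397 F [ 0.09  0.01 -0.43]
[-0.002, -1.0, 0.118] [0.002, 0.001, 0.003]
[-0.001, -0.152, 0.018] [-0.0, 0.0, -0.0]
```

jog_arm(increments=[[[0,-0.12,0,0,0,0],[0,-0.24,0,0,0,0],[0,-0.36,0,0,0,0],[0,-0.48,0,0,0,0],[0,-0.6,0,0,0,0],[0,-0.72,0,0,0,0],[0,-0.84,0,0,0,0],[0,-0.96,0,0,0,0],[0,-1,0.1,0,0,0],[0,-1,0.1,0,0,0]]])

```text
clock: 25.9
tool_pos: [0.5114, -0.193, 0.0816]
tool_rot: [-0.001, 0.676, 0.737, -0.0]
force: [-0.0, -0.1, 0.0]
width: 0.04
grip_force: 0.0
```

```bash
python3 -c "
from h import *
plan([.4975,-.195,.006])
S=Cam('scene');im=S.img();print(blobs(im,(15,100,90),(30,255,255),4))
a=cv2.imread('pics/scene0.png');y0,x0,y1,x1=165,225,205,345
d=(cv2.absdiff(a,im).max(2)>40).astype(np.uint8)
T=Cam('top');t=T.img();print('top',blobs(t,(15,100,90),(30,255,255),6),T.proj([.612,-.185,.07]),T.proj([.612,-.185,.064]))
cv2.imwrite('pics/t11.png',t);cv2.imwrite('pics/s11.png',im)
"
```

```text
t 25.9 tcp [ 0.5114 -0.193   0.0816] w 0.04 F [-0.01 -0.13  0.01]
[-0.009, -0.139, 0.756] [-0.003, -0.001, 0.003]
[(np.int32(48), [287, 172, 7, 9], [289.9, 176.6])]
top [(np.int32(8), [336, 73, 6, 5], [338.5, 74.9]), (np.int32(11), [346, 73, 6, 5], [348.7, 75.0]), (np.int32(76), [314, 162, 11, 10], [319.1, 166.8])] [320.12403314 165.82635415] [319.75513526 166.51405524]
```

jog_arm(increments=[[[0,-0.08,0,0,0,0],[0,-0.14,0,0,0,0],[0,-0.14,0.1,0,0,0],[0,-0.14,0.2,0,0,0],[0,-0.14,0.3,0,0,0],[0,-0.14,0.4,0,0,0],[0,-0.14,0.5,0,0,0],[0,-0.14,0.6,0,0,0],[0,-0.14,0.7,0,0,0],[0,-0.14,0.75,0,0,0]]])

```text
clock: 27.25
tool_pos: [0.4978, -0.1944, 0.0067]
tool_rot: [-0.0, 0.676, 0.737, -0.0]
force: [-0.1, 1.3, -0.5]
width: 0.0404
grip_force: 0.0
```

jog_arm(increments=[[[0,0,0,0,0,0],[0,0,0,0,0,0],[0,0,0,0,0,0],[0,0,0,0,0,0],[0,0,0,0,0,0],[0,0,0,0,0,0],[0,0,0,0,0,0],[0,0,0,0,0,0],[0,0,0,0,0,0],[0,0,0,0,0,0]]], grip=255, grip_force=40)

```text
clock: 28.5
tool_pos: [0.4985, -0.1946, 0.0077]
tool_rot: [0.0, 0.676, 0.737, 0.0]
force: [2.6, -0.0, 1.5]
width: 0.0106
grip_force: 39.2
```

```bash
python3 -c "
from h import *
o=get_obs();p=o['tool_pos'];print(p,o['force'],o['width'])
# refine mark angle: hinge known, 80mm right; use tip in both views with end radius .154
yaw=np.radians(YAW);X=np.array([np.cos(yaw),np.sin(yaw),0]);Y=np.array([-np.sin(yaw),np.cos(yaw),0])
ring=np.array([.612,-.185,0]);H=ring+.085*X-.08*Y;H[2]=.055;print('H',H)
T=Cam('top');S=Cam('scene')
for c,h,t in((T,(342.7,126.7),(363.3,167.3)),(S,(294.9,166.3),(325.1,149.4))):
  print(c.n,c.proj(H),h,t)
  for a in np.arange(.45,.72,.03): print(round(a,2),c.proj(H+.152*(-X*np.cos(a)+np.array([0,0,1])*np.sin(a))).round(1),(c.proj(H+.152*(-X*np.cos(a)+np.array([0,0,1])*np.sin(a)))-c.proj(H)).round(1),(np.array(t)-h).round(1))
"
```

```text
[ 0.49848444 -0.19458684  0.00765654] [ 2.64837982 -0.04672645  1.46955553] 0.010565501188846296
H [ 0.70339612 -0.25760681  0.055     ]
top [341.9313876  129.69112492] (342.7, 126.7) (363.3, 167.3)
0.45 [362.2 173.8] [20.3 44.1] [20.6 40.6]
0.48 [362.4 172.5] [20.5 42.8] [20.6 40.6]
0.51 [362.6 171.2] [20.7 41.5] [20.6 40.6]
0.54 [362.8 169.7] [20.9 40.1] [20.6 40.6]
0.57 [363.  168.3] [21.  38.6] [20.6 40.6]
0.6 [363.1 166.8] [21.2 37.1] [20.6 40.6]
0.63 [363.2 165.2] [21.3 35.6] [20.6 40.6]
0.66 [363.3 163.6] [21.4 34. ] [20.6 40.6]
0.69 [363.4 162. ] [21.4 32.3] [20.6 40.6]
scene [294.05971084 166.85707763] (294.9, 166.3) (325.1, 149.4)
0.45 [327.3 157.7] [33.2 -9.2] [ 30.2 -16.9]
0.48 [326.9 156. ] [ 32.8 -10.8] [ 30.2 -16.9]
0.51 [326.5 154.4] [ 32.4 -12.5] [ 30.2 -16.9]
0.54 [326.  152.8] [ 32.  -14.1] [ 30.2 -16.9]
0.57 [325.5 151.1] [ 31.5 -15.7] [ 30.2 -16.9]
0.6 [325.  149.5] [ 30.9 -17.3] [ 30.2 -16.9]
0.63 [324.5 148. ] [ 30.4 -18.9] [ 30.2 -16.9]
0.66 [323.9 146.4] [ 29.8 -20.4] [ 30.2 -16.9]
0.69 [323.3 144.9] [ 29.2 -22. ] [ 30.2 -16.9]
```

jog_arm(increments=[[[0,0.001,-0.06,0,0,0],[0,0.004,-0.12,0,0,0],[0,0.008,-0.18,0,0,0],[0,0.014,-0.239,0,0,0],[0,0.022,-0.299,0,0,0],[0,0.032,-0.358,0,0,0],[0,0.044,-0.417,0,0,0],[0,0.057,-0.475,0,0,0],[0,0.073,-0.533,0,0,0],[0,0.089,-0.591,0,0,0]]], grip_force=60)

```text
clock: 29.75
tool_pos: [0.5068, -0.194, 0.0669]
tool_rot: [-0.0, 0.676, 0.736, -0.0]
force: [4.5, -2.4, -4.6]
width: 0.0095
grip_force: 58.3
```

```bash
python3 -c "
from h import *
S=Cam('scene');im=S.img();o=get_obs();print(o['tool_pos'],o['force'],o['width'],blobs(im,(15,100,90),(30,255,255),4))
yaw=np.radians(YAW);X=np.array([np.cos(yaw),np.sin(yaw),0]);H=np.array([.612,-.185,.055])+.085*X
a=.3;n=np.array([0,0,1]);f=-X*np.cos(a)+n*np.sin(a);up=X*np.sin(a)+n*np.cos(a)
print('pred bushing',S.proj(H+.085*f+.015*up),S.proj(H+.078*f+.015*up))
"
```

```text
[ 0.50704294 -0.19398774  0.06750401] [ 2.70171276 -2.14267511 -3.02388788] 0.00970019398302718 [(np.int32(34), [287, 163, 6, 6], [289.5, 165.6])]
pred bushing [289.31307657 165.7189517 ] [287.78340619 165.76251603]
```

jog_arm(increments=[[[0,0.019,-0.057,0,0,0],[0,0.039,-0.114,0,0,0],[0,0.061,-0.169,0,0,0],[0,0.084,-0.225,0,0,0],[0,0.11,-0.279,0,0,0],[0,0.137,-0.332,0,0,0],[0,0.165,-0.385,0,0,0],[0,0.195,-0.437,0,0,0],[0,0.227,-0.488,0,0,0],[0,0.249,-0.522,0,0,0]]])

```text
clock: 31.05
tool_pos: [0.53, -0.1923, 0.1188]
tool_rot: [-0.001, 0.677, 0.736, -0.001]
force: [-4.9, -5.4, -1.9]
width: 0.01
grip_force: 58.3
```

```bash
python3 -c "
from h import *
S=Cam('scene');T=Cam('top');im=S.img();t=T.img();cv2.imwrite('pics/s12.png',im);cv2.imwrite('pics/t12.png',t);o=get_obs();p=o['tool_pos'];print(p,o['force'],o['width'])
yaw=np.radians(YAW);X=np.array([np.cos(yaw),np.sin(yaw),0]);H=np.array([.612,-.185,.055])+.085*X
n=np.array([0,0,1])
print('angle from tcp',np.arcsin((p[2]-.0077)/.2))
print(blobs(im,(15,100,90),(30,255,255),4),[b for b in blobs(t,(15,100,90),(30,255,255),6) if b[2][1]>100])
for a in(.53,.56,.59,.62,.65):
  f=-X*np.cos(a)+n*np.sin(a);up=X*np.sin(a)+n*np.cos(a)
  print(a,'bush s',S.proj(H+.077*f+.015*up).round(1),'top',T.proj(H+.077*f+.02*up).round(1))
# red arm pixels, sub-pixel tips in both views
for nm,i,(y0,y1,x0,x1) in(('scene',im,(140,175,285,335)),('top',t,(118,175,335,372))):
  m=cv2.inRange(cv2.cvtColor(i,cv2.COLOR_BGR2HSV),(0,120,60),(8,255,255))|cv2.inRange(cv2.cvtColor(i,cv2.COLOR_BGR2HSV),(172,120,60),(180,255,255))
  ys,xs=np.nonzero(m[y0:y1,x0:x1]);k=np.c_[xs+x0,ys+y0].astype(np.float32)
  l=cv2.fitLine(k,cv2.DIST_HUBER,0,.01,.01).ravel();s=(k-l[2:])@l[:2];print(nm,len(k),l[2:]+l[:2]*s.min(),l[2:]+l[:2]*s.max())
"
```

```text
[ 0.53006661 -0.19227043  0.1189358 ] [-4.49162504 -5.25627034 -0.62932774] 0.010001329232007443
angle from tcp 0.5897809843368115
[] [(np.int32(108), [314, 144, 12, 12], [319.5, 149.8])]
0.53 bush s [285.6 159.7] top [319.9 149.5]
0.56 bush s [285.3 158.9] top [319.8 148.6]
0.59 bush s [284.9 158.2] top [319.8 147.7]
0.62 bush s [284.6 157.4] top [319.7 146.8]
0.65 bush s [284.2 156.7] top [319.6 145.9]
scene 10 [292.92862 168.78316] [296.2293  167.69653]Traceback (most recent call last):
  File "<string>", line 15, in <module>
    l=cv2.fitLine(k,cv2.DIST_HUBER,0,.01,.01).ravel();s=(k-l[2:])@l[:2];print(nm,len(k),l[2:]+l[:2]*s.min(),l[2:]+l[:2]*s.max())
      ~~~~~~~~~~~^^^^^^^^^^^^^^^^^^^^^^^^^^^^
cv2.error: OpenCV(4.12.0) /io/opencv/modules/imgproc/src/linefit.cpp:50: error: (-215:Assertion failed) count > 0 in function 'fitLine2D_wods'
```

```bash
python3 -c "
from h import *
S=Cam('scene');T=Cam('top')
L={}
for c,nm,(y0,y1,x0,x1) in((S,'scene',(140,175,285,335)),(T,'top',(118,175,335,372))):
  i=cv2.imread(f'pics/{nm}0.png').astype(int);r=i[...,2]-i[...,:2].max(2)
  ys,xs=np.nonzero(r[y0:y1,x0:x1]>40);k=np.c_[xs+x0,ys+y0].astype(np.float32)
  l=cv2.fitLine(k,cv2.DIST_HUBER,0,.01,.01).ravel();s=(k-l[2:])@l[:2];e=[l[2:]+l[:2]*s.min(),l[2:]+l[:2]*s.max()];L[nm]=e;print(nm,len(k),e)
# arm lies in vertical plane containing X; red line = intersection of two interpretation planes
def pn(c,e):
  v=np.cross(c.ray(*e[0]),c.ray(*e[1]));return v/np.linalg.norm(v)
d=np.cross(pn(S,L['scene']),pn(T,L['top']));d/=np.linalg.norm(d);d*=np.sign(d[2]);print('dir',d,'angle',np.arctan2(d[2],np.hypot(d[0],d[1])),'yaw',np.degrees(np.arctan2(-d[1],-d[0])))
yaw=np.radians(YAW);X=np.array([np.cos(yaw),np.sin(yaw),0]);Y=np.array([-X[1],X[0],0])
H=np.array([.612,-.185,.055])+.085*X-.08*Y
for c,nm in((S,'scene'),(T,'top')):
  P=[c.onplane(*e,H,Y) for e in L[nm]];v=P[0]-P[1];v*=np.sign(v[2]);print(nm,np.arctan2(v[2],-v@X),P)
t=cv2.imread('pics/t12.png')
n=np.array([0,0,1]);Hc=H+.08*Y
for a in(.55,.59,.63):
  f=-X*np.cos(a)+n*np.sin(a);up=X*np.sin(a)+n*np.cos(a)
  print(a,[(r,T.proj(Hc+r*f+.015*up).round(1)) for r in(.077,.085)])
"
```

```text
scene 88 [array([292.31488, 167.54616], dtype=float32), array([326.05457, 148.09465], dtype=float32)]
top 192 [array([340.53326, 125.25418], dtype=float32), array([363.4353 , 167.30754], dtype=float32)]
dir [-0.82178228 -0.05248055  0.56737966] angle 0.6033202261587874 yaw 3.654053523457885
scene 0.607744393088111 [array([ 0.71155863, -0.25692139,  0.0503595 ]), array([ 0.57497968, -0.26839024,  0.14569362])]
top 0.5662740467521621 [array([ 0.71628064, -0.25652487,  0.05319536]), array([ 0.57672258, -0.26824389,  0.14222806])]
0.55 [(0.077, array([319.8, 150.5])), (0.085, array([320.8, 152.7]))]
0.59 [(0.077, array([319.8, 149.4])), (0.085, array([320.7, 151.4]))]
0.63 [(0.077, array([319.7, 148.2])), (0.085, array([320.6, 150.1]))]
```

jog_arm(increments=[[[0,0,0,0,0,0],[0,0,0,0,0,0],[0,0,0,0,0,0],[0,0,0,0,0,0],[0,0,0,0,0,0],[0,0,0,0,0,0],[0,0,0,0,0,0],[0,0,0,0,0,0],[0,0,0,0,0,0],[0,0,0,0,0,0]]])

```text
clock: 32.4
tool_pos: [0.5299, -0.1923, 0.1187]
tool_rot: [-0.001, 0.677, 0.736, -0.001]
force: [-4.3, -4.9, -0.4]
width: 0.0096
grip_force: 58.5
```

```bash
python3 -c "
from h import *
t=Cam('top').img();print([b for b in blobs(t,(15,100,90),(30,255,255),6) if b[2][1]>100])
print(job_done())"
```

```text
[(np.int32(107), [314, 144, 12, 12], [319.5, 149.8])]
the job is handed in; nothing more can be done
None
```

I handed the job in at about 32 s with the bushing in its ring and the plate held by the bar at about 0.59 rad, where I measured the red arm to be (0.57–0.61 rad by different fits); `job_done()` returned no verdict.

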